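Seal the leak-test chamber

TASK

Lift the aluminium cover off its mat by its handle, set it in place on the grey leak-test chamber and let go. Then, leaving the handle alone, press the cover down around its edge, point by point, until the gasket is pushed fully home and the cover lies flat on the rim all round. Only then swing the vacuum valve's lever right over to its other side. Leave the other things where they are.

Things in the scene. Friction and masses are not known exactly. Their poses are not given: they have to be found in the camera images.
- chamber: Fixed grey leak-test chamber, an open rectangular box 150 (x) x 110 (y) x 60 mm high, mouth up; origin at the centre of its underside, x along its long side, z up. Mouth 106 x 66 mm, 45 mm deep, walls 22 mm thick. With the cover fully home, the cover's top face is 67 mm above the table all round.
- rim (a point): Centre of the chamber's mouth, level with its rim (60 mm up). Round it, 11 mm in from the outer edge, runs a stiff black gasket in six lengths (4 corners, 2 long-side middles), each standing 5 to 7 mm above the rim. Each gives way at about 10 N, sinks till level with the rim and stays there. Pressing one point tips the rigid cover: the far side may rise until pressed in turn.
- cover_grip (a point): Centre of the handle bar of the loose aluminium cover (about 0.3 kg, on a 12 mm black rubber mat at the start). x along the bar and the cover's long side, z up. Bar 80 (x) x 16 (y) x 14 mm high, black, on two end posts, 25 mm free beneath. Plate 150 x 110 x 7 mm, its top face 32 mm and underside 39 mm below this point. Fully home, this point is 99 mm above the table.
- cover_boss (a point): Centre of the lower face of the cover's locating boss, 53 mm below the handle point; same axes. The boss hangs 14 mm below the plate, 100 (x) x 60 (y) mm (96 x 56 over its lowest 6 mm), and fits the chamber's mouth with 3 mm clearance each side, either way round.
- valve_base: Aluminium block of the vacuum valve, fixed, 70 (x) x 50 (y) x 25 mm high; origin at the centre of its underside, x along the lever's swing.
- valve_tip (a point): Centre of the black ball (26 mm across) at the end of the valve's steel lever (10 mm rod), 80 mm from its pivot, which lies 22 mm above the middle of the block's underside.
- valve (a joint): Lever angle: 0 = closed, the lever leans about 29 degrees from upright to the block's -x side; 1.0 rad = open, leaning as far to the +x side. It stays where it is left and needs about 1 N at the ball.
- edge0 (a point): Point on the top face of the cover's plate at its corner +x +y, right above the gasket when the cover is on: (62, 44) mm in the cover's x, y from its centre.
- edge1 (a point): Point on the top face of the cover's plate at its middle of the +y long edge, right above the gasket when the cover is on: (0, 44) mm in the cover's x, y from its centre.
- edge2 (a point): Point on the top face of the cover's plate at its corner -x +y, right above the gasket when the cover is on: (-62, 44) mm in the cover's x, y from its centre.
- edge3 (a point): Point on the top face of the cover's plate at its corner -x -y, right above the gasket when the cover is on: (-62, -44) mm in the cover's x, y from its centre.
- edge4 (a point): Point on the top face of the cover's plate at its middle of the -y long edge, right above the gasket when the cover is on: (0, -44) mm in the cover's x, y from its centre.
- edge5 (a point): Point on the top face of the cover's plate at its corner +x -y, right above the gasket when the cover is on: (62, -44) mm in the cover's x, y from its centre.
- case: Black plastic case, 85 x 120 x 49 mm (bystander). Origin at its underside.
- jaw: Spare brass clamp bar, 28 x 90 x 18 mm (bystander). Origin at its underside.
- driver: Screwdriver lying on the table (bystander). Origin at its underside.
- cleaner: White bottle, 56 mm across, 130 mm high (bystander). Origin at its underside.
Things that resemble listed ones, but are neither listed nor needed, are in the scene too. What is shaped like the valve_base but yellow is not meant.

How it is judged (in metres and radians):
On the way, in this order (a step that is already met when the one before it is completed fails the run):
1. the cover is set on the chamber, its boss in the mouth (horizontal distance between cover_grip and chamber below 0.008 m and angle between the x axis of cover_grip and the x axis of chamber, either way round below 0.1 rad and z of cover_grip in the frame of chamber below 0.108 m), for 0.2 s.
2. the cover is pressed home all round: all six edge points within 2 mm of fully seated (horizontal distance between cover_grip and chamber below 0.008 m and angle between the x axis of cover_grip and the x axis of chamber, either way round below 0.1 rad and z of each of edge0, edge1, edge2, edge3, edge4, edge5 in the frame of chamber below 0.069 m), for 0.2 s.
3. the valve lever is swung over (value of joint valve above 0.85 rad), for 0.1 s.
At the end, for the whole second after the job is handed in: The cover lies on the chamber (centre within 8 mm, long sides parallel within 0.1 rad) with all six edge points less than 2 mm above fully seated, and the valve lever stands past 0.85 rad (all of step 2 and value of joint valve above 0.85 rad); the robot touches nothing.
It fails at once if the cover is pushed home by its handle: handle touched when the cover's middle is less than 3 mm above home (contact force between the fingers and handle above 3 N and horizontal distance between cover_grip and chamber below 0.008 m and angle between the x axis of cover_grip and the x axis of chamber, either way round below 0.1 rad and z of cover_grip in the frame of chamber below 0.102 m).
It fails at once if the valve lever is swung before the cover is home (value of joint valve above 0.5 rad and not (horizontal distance between cover_grip and chamber below 0.008 m and angle between the x axis of cover_grip and the x axis of chamber, either way round below 0.1 rad and z of each of edge0, edge1, edge2, edge3, edge4, edge5 in the frame of chamber below 0.069 m)).
It fails at once if the case, brass bar, screwdriver or bottle is moved more than 30 mm (distance of any of case, jaw, driver, cleaner from where it was at the start of the episode above 0.03 m).
It also fails if it takes over 72 s, if anything falls off the work surface, if the arm or the gripper's body presses on something with over 40 N, if the wrist force passes 120 N, or if a joint passes its speed limit or range.

ROBOT

A 6-joint arm with a two-finger parallel gripper is mounted at the origin on the work surface. World frame = base frame: x ahead of the robot, y to its left, z up, the work surface at z = 0. Lengths are in mm, angles in rad, forces in N, time in s.
With the tool pointing down it reaches from about 300 to 775 mm from the base axis. Payload 14.6 kg.
Tool frame: the origin (TCP) lies at the very end of the fingers, on their centre line; the grasp point (between the pads) lies 19 mm behind it (grip_point_offset is the distance from the TCP to the grasp point, in mm); z points along the fingers, y is the line along which they close (so a half turn about z gives the same grasp; the last joint's range is limited). The gripper opens to 94 mm and grips with 3 to 60 N. Pads are 16 mm wide; open, the fingers measure 119 mm over their backs; the gripper's body (75 mm by 177 mm) begins 78 mm behind the grasp point.
Start: joints at [-1.181, 0.3, 1.521, -0, 1.321, -0.067], TCP at [242.585, -493.601, 205.446] pointing down, gripper open.
Joint ranges: [-3.03, 3.03], [-0.79, 2.21], [0.23, 2.52], [-1.04, 4.18], [0, 3.07], [-2.55, 2.55]. Speed limits (rad/s): [2.22, 2.22, 2.57, 3.14, 3.14, 3.14].

INTERFACE

Orientations are given as [roll, pitch, yaw] about the fixed x, y, z axes, in that order (R = Rz(yaw) Ry(pitch) Rx(roll)).
In Python, from cell import read_state, camera, camera_info, sign_off, grip_point_offset gives the robot as it stands.
- The arm moves only by the shell command python3 -m handwheel 'ROWS' [FORCE]. ROWS is text: rows parted by semicolons, each of 5 numbers parted by spaces: the shift along the world's x, y, z in units of 40 mm (1.0 is 40 mm), then the turn about the world's z in units of 5 degrees (1.0 is 5 degrees), then the closure, from 0 (fully open) to 1 (shut). In form: dx dy dz yaw gripper; .... A call has 1 to 12 rows; each row shifts and turns the commanded pose from where the row before left it; what a row does not reach is not made up. A row lasts 1/12 s, in which the tool goes at most 41.7 mm and 7.16 degrees, less where a joint would pass 70% of its speed; a pose out of reach is approached as far as the arm can. A call is refused whole if a number of a shift passes 1 or a number of a turn 1, either way. A call with a gripper value outside its range is refused whole. The fingers move at their own pace and stop on an object; FORCE is the grip in N (left out, the last holds). Time passes only in rows, so rows that do not move let the fingers close. It gives the time, the measured TCP pose, the force, the opening and the grip force at its end, in the units of the state.
- read_state(): the state, without advancing time (a new reading comes with each control period).
- camera(name): name is "scene" or "top"; returns (picture, depth): 480x640x3 uint8, red, green, blue; 480x640 float32, mm along the optical axis (not along the pixel's ray), 0 where there is no reading.
- camera_info(name): a dict with "intrinsics" (3x3 intrinsics, pixels), "world_from_camera" (4x4, takes a point from camera to world coordinates). Camera axes: x right, y down, z forward; pixel columns grow to the right and rows downward; lengths in mm; the calibration is good to about 2 mm. A picture is of the moment at which its call begins. camera_info takes no time and is no camera call.
- sign_off(): hands the job in; it is judged then, once.
The state is a dict: "clock": time; "joints": joint angles; "qd": joint speeds; "effort": joint torques, N m; "eef_pos": TCP position; "eef_rot": TCP orientation; "wrist_force": force on the tool from outside, world axes, zero at the start; "moment": the same for the moment, N m; "finger_gap": finger opening in mm; "finger_force": force on a finger pad.
Only numpy, scipy, OpenCV 4.12 (cv2) and the standard library are available. Lean on these libraries where they do the work, as an engineer would, in place of code of your own. Each camera call takes 0.05 s, during which the arm holds its last target. There are 200 camera calls.

## Working session

There is one attempt and no reset: what is moved stays moved. The work goes in short steps, Python scripts to look and compute and a shell command to move; the robot and the scene stay as the last step left them, time stands still between calls to the robot, and variables do not carry over. Pictures are saved under pics/ and viewed, at most 10 in all, crops included, and the job is handed in when it is done.

```bash
mkdir -p pics; ls
cat > h.py <<'E'
import numpy as np, cv2
from cell import *
def snap(n):
    p,d=camera(n); np.savez(f'{n}.npz',p=p,d=d); return p,d
def load(n):
    z=np.load(f'{n}.npz'); return z['p'],z['d']
def P(n,u,v,z):
    """depth pixel -> world"""
    i=camera_info(n);K=np.array(i['intrinsics']);T=np.array(i['world_from_camera'])
    c=np.linalg.inv(K)@[u,v,1]*z
    return (T@np.r_[c,1])[:3]
def cloud(n,d):
    i=camera_info(n);K=np.array(i['intrinsics']);T=np.array(i['world_from_camera'])
    v,u=np.mgrid[:480,:640]; c=np.stack([u,v,np.ones_like(u)],-1)@np.linalg.inv(K).T*d[...,None]
    return c@T[:3,:3].T+T[:3,3]
E
python3 - <<'E'
from h import *
for n in('scene','top'):
    p,d=snap(n); cv2.imwrite(f'pics/{n}0.png',p[...,::-1]); i=camera_info(n); print(n,np.round(i['world_from_camera'],3).tolist(),np.array(i['intrinsics']).tolist(),(d>0).mean())
print(read_state(),grip_point_offset)
E
```

```text
pics
scene [[0.186, 0.711, -0.678, 1614.572], [0.983, -0.128, 0.135, -207.817], [0.009, -0.691, -0.722, 1199.965], [0.0, 0.0, 0.0, 1.0]] [[595.6794035810649, 0.0, 314.0634935931319], [0.0, 595.6794035810649, 248.43045893301536], [0.0, 0.0, 1.0]] 0.9958919270833333
top [[0.025, -0.981, 0.19, 361.779], [-1.0, -0.024, 0.008, -2.04], [-0.003, -0.191, -0.982, 1202.843], [0.0, 0.0, 0.0, 1.0]] [[481.5867626872757, 0.0, 325.3078761801069], [0.0, 481.5867626872757, 237.06215645909404], [0.0, 0.0, 1.0]] 0.995947265625
{'clock': 0.1, 'joints': array([-1.18058127e+00,  3.00381002e-01,  1.52147644e+00,  3.02326937e-05,
        1.32071677e+00, -6.66287216e-02]), 'qd': array([-8.48823181e-04, -2.29839960e-03, -2.63762312e-03,  4.44175253e-04,
        4.69519541e-05, -1.18415222e-03]), 'effort': array([ 1.12373880e-04, -5.32649803e+01, -3.53286982e+01,  7.09134294e-02,
        2.35031551e-02, -6.44852798e-05]), 'eef_pos': array([ 242.52056587, -493.39633915,  204.98002202]), 'eef_rot': array([-3.14061522e+00, -9.45716021e-05,  4.56836233e-01]), 'wrist_force': array([-0.95790068, -0.49949987, -0.40021562]), 'moment': array([ 0.02535452,  0.01687893, -0.04686077]), 'finger_force': 0.0, 'finger_gap': 94.00247697934876} 18.8
```

View pics/scene0.png

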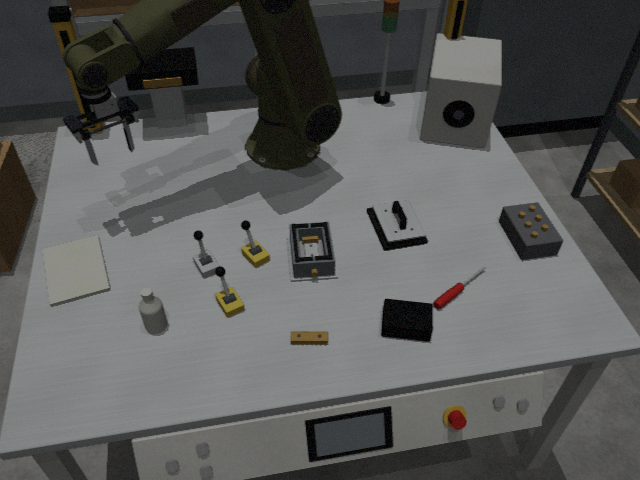

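View pics/top0.png

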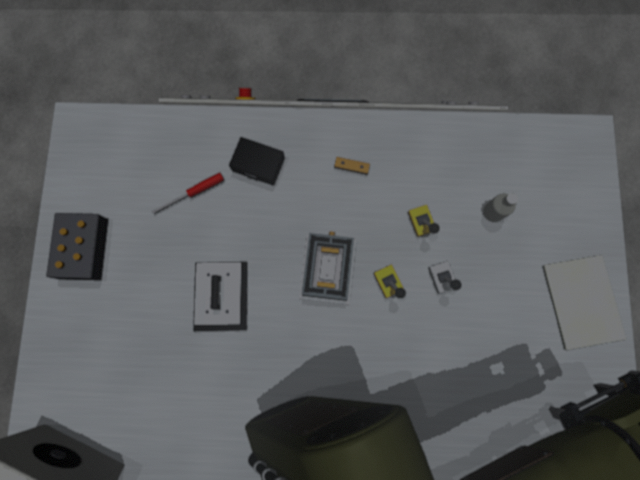

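Valve candidates: yellow blocks at top-view (422,220) and (390,282), and a grey one at top (442,276) / scene (205,262). Grey fits because yellow is excluded. The cover is at top (219,295) and the chamber at top (328,267). I'll confirm in crops.

Run:
```python
from h import *
p,d=load('top'); q,e=load('scene')
a=cv2.resize(p[225:340,180:480,::-1],None,fx=2.66,fy=2.66,interpolation=cv2.INTER_CUBIC)
b=cv2.resize(q[190:290,180:440,::-1],None,fx=3.06,fy=2.9,interpolation=cv2.INTER_CUBIC)
b=b[:600-a.shape[0]]
w=max(a.shape[1],b.shape[1]); f=lambda x:np.pad(x,((0,0),(0,w-x.shape[1]),(0,0)))
cv2.imwrite('pics/crop1.png',np.clip(np.vstack([f(a),f(b)])*1.3,0,255).astype(np.uint8))
for n,dd in(('top',d),('scene',e)):
    c=cloud(n,dd)
    tab=(c[...,2]<8)&(c[...,2]>-20)&(c[...,0]>350)&(c[...,0]<700)&(abs(c[...,1])<300); print(n,'table z',np.median(c[tab][:,2]))
    # components above table
    m=((c[...,2]>8)&(c[...,2]<200)&(c[...,0]>300)&(c[...,0]<800)&(c[...,1]>-420)&(c[...,1]<450)).astype(np.uint8)
    k,l,s,ce=cv2.connectedComponentsWithStats(m)
    for i in range(1,k):
        if s[i,4]<100: continue
        x=c[l==i]; r=cv2.minAreaRect(x[:,:2].astype(np.float32))
        print(i,np.round(ce[i]),s[i,4],np.round(r[0],1),np.round(r[1],1),round(r[2],1),np.percentile(x[:,2],[50,90,99.5]).round(1))
```

```text
top table z 0.3095306057302878
1 [258. 165.] 1324 [777.7 189.2] [124.2  78.9] 74.8 [47.7 51.2 54.2]
2 [352. 166.] 384 [782.6 -55.9] [89.9 29.7] 78.6 [17.9 21.4 25.1]
6 [198. 189.] 480 [695.9 362.8] [ 27.8 198. ] 30.5 [21.8 27.2 30.3]
11 [497. 207.] 540 [ 668.4 -405.9] [52.8 27.8] 0.3 [ 83.4 126.  133.7]
13 [423. 221.] 629 [ 633.2 -237. ] [85.  50.9] 20.8 [ 26.8  99.2 107.7]
19 [328. 267.] 3009 [ 5.172e+02 -5.000e-01] [124.2 170.8] 83.6 [58.  66.6 70.6]
30 [444. 278.] 664 [ 495.6 -285.5] [75.7 51. ] 20.1 [ 26.8 104.2 113.4]
32 [220. 297.] 3607 [438.9 263.3] [169.9 130.8] 2.5 [32.5 37.3 74.7]
35 [390. 282.] 664 [ 477.9 -154. ] [85.2 50.6] 26.6 [ 26.6  99.7 106.5]
scene table z -1.8845580163081195
1 [397. 224.] 1835 [447.4 264.1] [176.7 128.3] 3.7 [30.3 42.2 73.4]
3 [254. 247.] 538 [ 485.8 -149.7] [87.3 52.9] 26.2 [ 24.8  93.2 104.7]
4 [312. 249.] 2208 [524.7   2.2] [113.5 171.9] 84.6 [50.2 63.9 68.6]
6 [217. 278.] 1200 [ 574.3 -256.6] [228.1  51.5] 19.3 [ 24.7  95.4 108.4]
13 [453. 292.] 395 [699.8 363.8] [ 28.3 198.7] 32.8 [19.3 24.7 29. ]
24 [156. 310.] 568 [ 680.5 -404.3] [52.3 31.3] 0.3 [ 76.6 124.  131.1]
25 [405. 309.] 852 [780.8 192.6] [120.2  74.3] 73.6 [46.4 49.8 53.3]
28 [307. 336.] 322 [788.3 -53.7] [87.4 30.5] 78.1 [15.9 19.  21.3]
```

View pics/crop1.png

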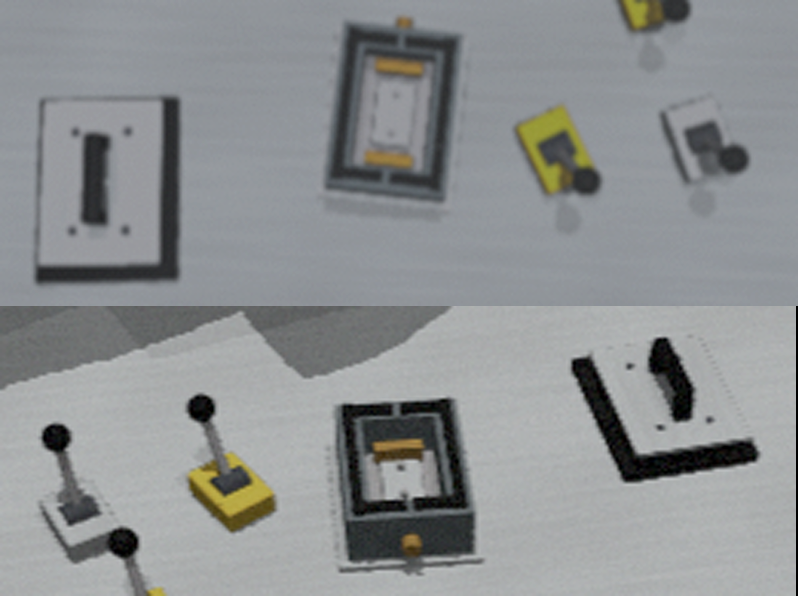

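The crops confirm the grey block with its black ball lever as the valve, next to two yellow decoys. The open chamber with the black gasket is at top (328,267), and the white cover with the black bar, on its mat, is at (219,295).

```bash
cat >> h.py <<'E'
def rect(x,lo=1,hi=99):
    """robust oriented rectangle: centre, sizes, yaw(deg, mod 180 long side)"""
    r=cv2.minAreaRect(x[:,:2].astype(np.float32)); best=None
    for a in np.arange(r[2]-8,r[2]+8,.25):
        t=np.deg2rad(a);R=np.array([[np.cos(t),np.sin(t)],[-np.sin(t),np.cos(t)]]);y=x[:,:2]@R.T
        l,h=np.percentile(y,lo,0),np.percentile(y,hi,0);A=np.prod(h-l)
        if best is None or A<best[0]: best=(A,R.T@((l+h)/2),h-l,a)
    A,c,s,a=best
    if s[0]<s[1]: s=s[::-1];a+=90
    return c.round(1),s.round(1),round((a+90)%180-90,2),len(x)
def box(c,x0,x1,y0,y1,z0,z1):
    m=(c[...,0]>x0)&(c[...,0]<x1)&(c[...,1]>y0)&(c[...,1]<y1)&(c[...,2]>z0)&(c[...,2]<z1)
    return c[m],m
E
python3 - <<'E'
from h import *
for n in('top','scene'):
    p,d=load(n); c=cloud(n,d); g=p.astype(int).sum(-1)
    x,m=box(c,340,550,170,360,20,45); print(n,'plate',rect(c[m&(g>330)]),np.median(c[m&(g>330)][:,2]))
    x,m=box(c,380,510,200,320,60,90); print('  bar',rect(x),np.percentile(x[:,2],[10,50,90]))
    x,m=box(c,400,640,-90,90,55,80); print('  rim',rect(x),np.percentile(x[:,2],[10,50,90]))
    x,m=box(c,400,640,-90,90,30,80); dk=m&(g<130); print('  gasket dark',rect(c[dk]))
    x,m=box(c,430,570,-330,-240,18,34); print('  block',rect(x),np.median(x[:,2]))
    x,m=box(c,400,580,-360,-230,80,125); print('  ball',x.mean(0),np.ptp(x,axis=0),len(x),np.argwhere(m).mean(0)[::-1])
E
```

```text
top plate (array([445.4, 265.7]), array([144.1, 103.3]), np.float64(2.61), 2097) 33.067912075160166
  bar (array([444.3, 264.5]), array([79.5, 15.9]), np.float64(3.38), 254) [67.29218252 71.7097003  74.44783152]
  rim (array([ 5.137e+02, -2.000e-01]), array([148.5, 108.6]), np.float64(-5.09), 1659) [58.14444106 62.50771336 67.91599173]
  gasket dark (array([5.142e+02, 2.000e-01]), array([128.6,  93.1]), np.float64(-5.47), 378)
  block (array([ 498.1, -284.4]), array([68.3, 48.9]), np.float64(19.71), 455) 25.56210811050846
  ball [ 471.08323877 -291.91400704  105.65058171] [22.79045475 24.48768576 34.87648619] 104 [455.51923077 284.89423077]
scene plate (array([448.4, 268.5]), array([148.5, 108.2]), np.float64(2.8), 1061) 30.915730113057634
  bar (array([449. , 267.8]), array([80.4, 17.5]), np.float64(2.26), 134) [64.17101747 68.49879329 72.88616558]
  rim (array([520.7,   2.7]), array([149.7, 108.6]), np.float64(-4.79), 960) [56.42333272 60.9522496  65.68706486]
  gasket dark (array([ 5.233e+02, -2.000e-01]), array([147. ,  99.5]), np.float64(-5.17), 912)
  block (array([ 505.4, -281.5]), array([69.4, 49.3]), np.float64(21.33), 333) 23.75795950106999
  ball [ 482.53950076 -290.18879389   99.44285612] [25.86236082 24.07794779 30.76969895] 84 [198.5        235.58333333]
```

```bash
python3 -m handwheel '.26 .95 0 -.24 0;.26 .95 0 -.24 0;.26 .95 0 -.24 0;.26 .95 0 -.24 0;.26 .95 0 -.24 0;.26 .95 0 -.24 0;.26 .95 0 -.24 0;.26 .95 0 -.24 0;.26 .95 0 -.24 0;.26 .95 0 -.24 0'; python3 -m handwheel '.26 .95 0 -.24 .3;.26 .95 0 -.24 .3;.26 .95 0 -.24 .3;.26 .95 0 -.24 .3;.26 .95 0 -.24 .3;.26 .95 0 -.24 .3;.26 .95 0 -.24 .3;.26 .95 0 -.24 .3;.26 .95 0 -.24 .3;.1 .6 0 -.24 .3;0 0 0 0 .3'
```

```text
clock: 0.93
eef_pos: [346.4, -111.8, 205.5]
eef_rot: [3.141, -0.0, 0.246]
wrist_force: [0.3, -0.4, 1.0]
finger_gap: 94.1
finger_force: 0.0
clock: 1.85
eef_pos: [444.1, 255.9, 204.6]
eef_rot: [-3.142, 0.001, 0.04]
wrist_force: [-0.3, -1.1, -0.3]
finger_gap: 66.0
finger_force: 0.0
```

```bash
python3 -m handwheel '.07 .27 -.9 .08 .3;0 0 -.9 0 .3;0 0 -.8 0 .3;0 0 0 0 .3'
python3 - <<'E'
from h import *
q,e=snap('scene');p,d=snap('top')
a=cv2.resize(q[160:270,330:470,::-1],None,fx=4,fy=4,interpolation=cv2.INTER_CUBIC)
b=cv2.resize(p[240:350,170:230+60,::-1],None,fx=3.3,fy=4,interpolation=cv2.INTER_CUBIC)
cv2.imwrite('pics/near1.png',np.clip(np.hstack([a,b])*1.4,0,255).astype(np.uint8)[:600,:800])
E
```

```text
clock: 2.18
eef_pos: [444.1, 261.5, 95.8]
eef_rot: [3.138, 0.009, 0.045]
wrist_force: [-1.3, -0.4, -1.2]
finger_gap: 65.9
finger_force: 0.0
```

View pics/near1.png

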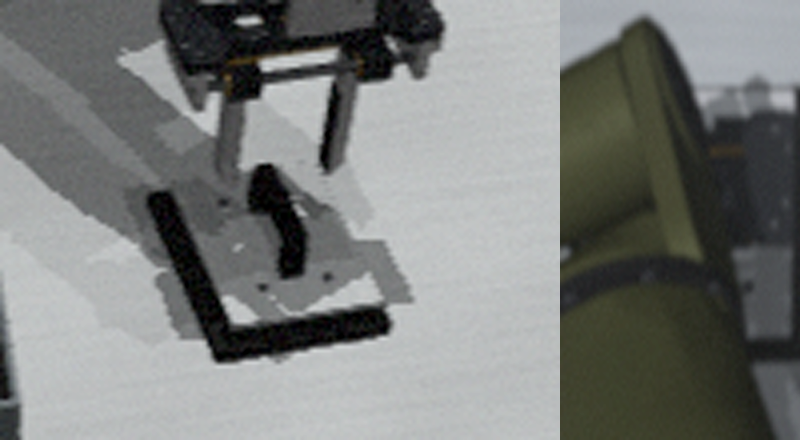

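The crop shows the open fingers straddling the bar, with tips at scene px (387,204) and (413,202) and the bar top centred near (399,214). Next I check the offset numerically before descending.

Run:
```python
from h import *
def ray(n,u,v,z):
    i=camera_info(n);K=np.array(i['intrinsics']);T=np.array(i['world_from_camera'])
    r=T[:3,:3]@np.linalg.inv(K)@[u,v,1];return T[:3,3]+r*(z-T[2,3])/r[2]
print('tips',ray('scene',387,203.7,95.8),ray('scene',413,202.5,95.8),'bar',ray('scene',399.5,214.5,72))
q,e=load('scene');c=cloud('scene',e)
x,m=box(c,400,500,200,330,85,115);print(rect(x),x[:,2].min())
for s in(1,-1):
    y=x[(x[:,1]-264)*s>10];print(np.round(y.mean(0)),np.ptp(y,axis=0).round())
x,m=box(c,380,510,240,290,62,80); print(rect(x))
print(read_state()['eef_pos'])
```

```text
tips [445.62668553 228.74248279  95.8       ] [453.57803781 301.24500002  95.8       ] bar [469.84439003 260.32803052  72.        ]
(array([447.8, 263. ]), array([88.6, 24.8]), np.float64(-87.61), 63) 89.12933973324039
[450. 300. 105.] [27. 13. 24.]
[454. 224. 106.] [18. 14. 26.]
(array([450.6, 267.5]), array([82.2, 17.7]), np.float64(2.36), 128)
[446.89812386 262.7966357  101.85634244]
```

```bash
python3 -m handwheel '.03 .1 -.4 0 .3;0 0 -.5 0 .3;0 0 -.47 0 .3;0 0 0 0 .3;0 0 0 0 .3;0 0 0 0 .3' ; python3 -m handwheel '0 0 0 0 .6;0 0 0 0 .7;0 0 0 0 .8;0 0 0 0 .9;0 0 0 0 .95;0 0 0 0 1;0 0 0 0 1;0 0 0 0 1;0 0 0 0 1' 25
```

```text
clock: 2.78
eef_pos: [449.3, 267.6, 49.0]
eef_rot: [-3.14, -0.003, 0.045]
wrist_force: [0.7, -0.2, 0.0]
finger_gap: 65.7
finger_force: 0.0
clock: 3.53
eef_pos: [448.1, 267.2, 46.6]
eef_rot: [3.141, 0.0, 0.045]
wrist_force: [-0.0, 0.1, -0.5]
finger_gap: 16.0
finger_force: 25.0
```

```bash
python3 -m handwheel '0 0 .3 0 1;0 0 .6 0 1;0 0 .8 0 1;0 0 .8 0 1;0 0 0 0 1;0 0 0 0 1' 40; python3 -m handwheel '.1 -.4 0 -.1 1;.2 -.8 0 -.2 1;.2 -.8 0 -.2 1;.2 -.8 0 -.2 1;.2 -.8 0 -.2 1;.2 -.8 0 -.2 1;.2 -.8 0 -.2 1;.2 -.8 0 -.2 1;.2 -.5 0 -.1 1;.05 -.13 0 -.1 1;0 0 0 0 1;0 0 0 0 1'
python3 - <<'E'
from h import *
print(read_state()['eef_pos'],read_state()['eef_rot'])
for n in('top','scene'):
    p,d=snap(n); c=cloud(n,d); g=p.astype(int).sum(-1)
    x,m=box(c,400,660,-100,100,118,146); print(n,'plate',rect(x),np.median(x[:,2]), rect(c[m&(g>300)]))
    x,m=box(c,400,640,-90,90,20,80); print('  chamber',rect(x))
    cv2.imwrite(f'pics/{n}2.png',p[...,::-1])
q=load('scene')[0][170:310,240:400,::-1]; p=load('top')[0][200:340,250:410,::-1]
cv2.imwrite('pics/near2.png',np.clip(cv2.resize(np.hstack([q,p]),None,fx=2.5,fy=2.5,interpolation=cv2.INTER_CUBIC)*1.4,0,255).astype(np.uint8))
E
```

```text
clock: 4.03
eef_pos: [448.6, 267.4, 147.6]
eef_rot: [-3.141, -0.002, 0.045]
wrist_force: [-0.3, -0.4, -2.9]
finger_gap: 15.7
finger_force: 40.0
clock: 5.03
eef_pos: [517.5, 2.6, 145.5]
eef_rot: [-3.141, 0.002, -0.103]
wrist_force: [0.2, -0.1, -2.2]
finger_gap: 15.7
finger_force: 40.0
[517.52889429   2.5554117  145.47286541] [-3.14142961e+00  2.11108055e-03 -1.03466543e-01]Traceback (most recent call last):
  File "<stdin>", line 5, in <module>
  File "h.py", line 21, in rect
    l,h=np.percentile(y,lo,0),np.percentile(y,hi,0);A=np.prod(h-l)
        ~~~~~~~~~~~~~^^^^^^^^
    return _quantile_unchecked(
        a, q, axis, out, overwrite_input, method, keepdims, weights)
    return _ureduce(a,
                    func=_quantile_ureduce_func,
    ...<5 lines>...
                    overwrite_input=overwrite_input,
                    method=method)
    r = func(a, **kwargs)
    result = _quantile(arr,
                       quantiles=q,
    ...<2 lines>...
                       out=out,
                       weights=wgt)
    slices_having_nans = np.isnan(arr[-1, ...])
                                  ~~~^^^^^^^^^
IndexError: index -1 is out of bounds for axis 0 with size 0
```

```bash
python3 -m handwheel '0 0 0 .17 1;0 0 0 0 1;0 0 0 0 1'
python3 - <<'E'
from h import *
print(read_state()['eef_pos'],read_state()['eef_rot'])
p,d=snap('top'); q,e=snap('scene')
c=cloud('scene',e)
x,m=box(c,400,660,-100,100,118,146); print('plate',len(x),x.min(0),x.max(0))
if len(x)>50: print(rect(x),np.median(x[:,2]))
q=q[170:310,240:400,::-1]; p=p[200:340,250:410,::-1]
cv2.imwrite('pics/near2.png',np.clip(cv2.resize(np.hstack([q,p]),None,fx=2.5,fy=2.5,interpolation=cv2.INTER_CUBIC)*1.4,0,255).astype(np.uint8))
E
```

```text
clock: 5.33
eef_pos: [518.1, 2.7, 146.7]
eef_rot: [-3.142, -0.0, -0.087]
wrist_force: [-0.3, -0.8, -2.1]
finger_gap: 16.3
finger_force: 40.0
[518.06825768   2.74445771 146.67186617] [-3.14155545e+00 -6.92441530e-05 -8.71911332e-02]
plate 1424 [436.35220646 -55.63657241 119.98993928] [599.86068806  65.00934605 145.77157256]
(array([519.4,   4.3]), array([149.5, 108. ]), np.float64(-5.41), 1424) 131.05452213276624
```

View pics/near2.png

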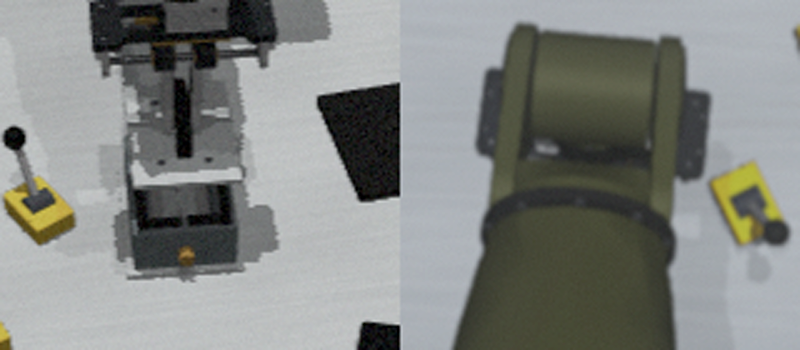

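The scene crop shows the cover over the chamber with sides parallel, front edge near crop (190,178) and chamber front near (185,240). The top view is blocked by the arm. I'll go lower and compare edges.

```bash
python3 -m handwheel '0 -.03 -.4 0 1;0 0 -.4 0 1;0 0 -.2 0 1;0 0 0 0 1;0 0 0 0 1;0 0 0 0 1'
python3 - <<'E'
from h import *
q,e=snap('scene')
c=cloud('scene',e)
x,m=box(c,400,660,-100,100,84,104); print('plate',len(x))
if len(x)>50: print(rect(x),np.median(x[:,2]))
x,m=box(c,400,660,-100,100,50,70); print('rim visible',rect(x))
q=q[195:300,275:355,::-1]
cv2.imwrite('pics/near3.png',np.clip(cv2.resize(q,None,fx=5.6,fy=5.6,interpolation=cv2.INTER_CUBIC)*1.4,0,255).astype(np.uint8))
E
```

```text
clock: 5.93
eef_pos: [518.6, 0.8, 107.5]
eef_rot: [-3.142, -0.001, -0.089]
wrist_force: [-0.3, 1.1, -1.8]
finger_gap: 15.8
finger_force: 40.0
plate 1372
(array([520.3,   2.6]), array([149.1, 108.2]), np.float64(-6.49), 1372) 91.89144534624768
rim visible (array([532.3,   1.4]), array([128.5, 108.8]), np.float64(-5.1), 390)
```

View pics/near3.png

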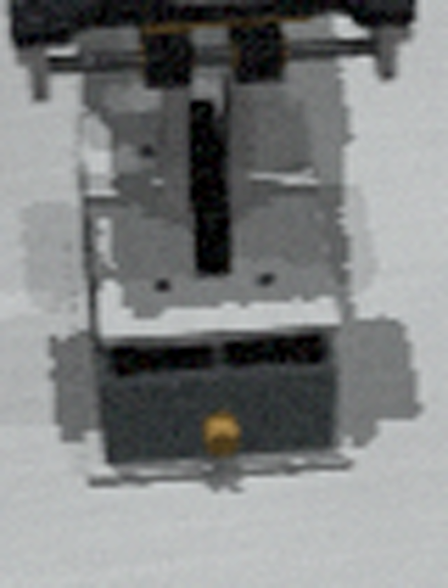

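Cover and rim agree within about 1 mm in the same view: plate front edge at crop y≈330, chamber front edge at y≈366, both centred at x≈219. Lowering gently.

```bash
python3 -m handwheel '0 0 -.1 0 1;0 0 -.1 0 1;0 0 -.1 0 1;0 0 0 0 1;0 0 0 0 1'; python3 -m handwheel '0 0 -.07 0 1;0 0 -.06 0 1;0 0 0 0 1;0 0 0 0 1;0 0 0 0 1'
```

```text
clock: 6.4
eef_pos: [518.0, 0.8, 94.3]
eef_rot: [-3.142, 0.001, -0.089]
wrist_force: [-0.1, -0.2, -3.5]
finger_gap: 15.6
finger_force: 40.0
clock: 6.82
eef_pos: [518.2, 0.8, 89.5]
eef_rot: [-3.142, -0.0, -0.089]
wrist_force: [0.9, -0.2, -2.4]
finger_gap: 15.7
finger_force: 40.0
```

```bash
python3 -m handwheel '0 0 -.05 0 1;0 0 0 0 1;0 0 0 0 1;0 0 0 0 1'; python3 -m handwheel '0 0 -.03 0 1;0 0 0 0 1;0 0 0 0 1'
```

```text
clock: 7.15
eef_pos: [518.2, 0.8, 87.4]
eef_rot: [-3.142, 0.0, -0.089]
wrist_force: [0.1, 0.7, -2.6]
finger_gap: 16.0
finger_force: 40.0
clock: 7.4
eef_pos: [518.5, 0.7, 87.0]
eef_rot: [3.142, -0.001, -0.089]
wrist_force: [-2.5, 0.5, 5.7]
finger_gap: 15.4
finger_force: 40.0
```

```bash
python3 -m handwheel '0 0 .01 0 .9;0 0 0 0 .7;0 0 0 0 .5;0 0 0 0 .4;0 0 0 0 .4;0 0 0 0 .4;0 0 .5 0 .4;0 0 .9 0 .4;0 0 .6 0 .4;0 0 0 0 .4;0 0 0 0 .4'
python3 - <<'E'
from h import *
q,e=snap('scene');c=cloud('scene',e)
x,m=box(c,400,660,-100,100,60,86); 
r=rect(x);print(r,np.median(x[:,2]))
A=np.c_[x[:,:2]-r[0],np.ones(len(x))]; print('plane',np.linalg.lstsq(A,x[:,2],rcond=None)[0])
x,m=box(c,400,660,-100,100,92,125); print('bar',rect(x))
E
```

```text
clock: 8.32
eef_pos: [518.6, 0.8, 167.6]
eef_rot: [-3.142, -0.002, -0.089]
wrist_force: [-0.1, -0.2, -0.3]
finger_gap: 56.4
finger_force: 0.0
(array([520. ,   2.6]), array([150.1, 108. ]), np.float64(-6.19), 1561) 71.39221597801497
plane [-4.08749776e-03 -1.59185744e-03  7.14494849e+01]
bar (array([521.1,   2.6]), array([80.9, 16. ]), np.float64(-5.36), 165)
```

```bash
python3 -m handwheel '.8 .48 0 0 1;.84 .48 0 0 1;0 0 -.5 0 1;0 0 -.8 0 1;0 0 -.6 0 1;0 0 -.2 0 1;0 0 -.05 0 1;0 0 0 0 1;0 0 0 0 1' 10; python3 -m handwheel '0 0 -.05 0 1;0 0 -.05 0 1;0 0 -.05 0 1;0 0 -.05 0 1;0 0 0 0 1'
```

```text
clock: 9.12
eef_pos: [584.4, 39.1, 81.9]
eef_rot: [-3.141, -0.002, -0.089]
wrist_force: [0.3, -0.0, -0.1]
finger_gap: 1.4
finger_force: 0.0
clock: 9.53
eef_pos: [584.0, 39.2, 73.0]
eef_rot: [-3.142, -0.001, -0.089]
wrist_force: [-1.1, -0.5, 2.6]
finger_gap: 0.8
finger_force: 1.2
```

```bash
python3 -m handwheel '0 0 -.04 0 1;0 0 -.04 0 1;0 0 0 0 1'; python3 -m handwheel '0 0 -.04 0 1;0 0 -.02 0 1;0 0 0 0 1'
```

```text
clock: 9.78
eef_pos: [584.4, 39.3, 70.5]
eef_rot: [-3.141, -0.002, -0.089]
wrist_force: [-2.3, 0.9, 9.7]
finger_gap: 0.3
finger_force: 5.0
clock: 10.03
eef_pos: [584.7, 39.4, 68.7]
eef_rot: [-3.141, -0.003, -0.089]
wrist_force: [-2.5, 1.2, 14.2]
finger_gap: 0.1
finger_force: 6.7
```

```bash
python3 -m handwheel '0 0 -.04 0 1;0 0 -.02 0 1;0 0 0 0 1;0 0 0 0 1'; python3 -m handwheel '0 0 -.03 0 1;0 0 -.02 0 1;0 0 0 0 1;0 0 0 0 1'
```

```text
clock: 10.37
eef_pos: [584.9, 39.4, 68.1]
eef_rot: [-3.141, -0.004, -0.088]
wrist_force: [-10.6, 0.4, 32.2]
finger_gap: 0.2
finger_force: 15.5
clock: 10.7
eef_pos: [585.1, 39.5, 67.7]
eef_rot: [-3.141, -0.004, -0.088]
wrist_force: [-18.5, 0.9, 50.2]
finger_gap: 0.7
finger_force: 23.7
```

```bash
python3 -m handwheel '0 0 .6 0 1;0 0 .9 0 1;-.82 -.48 0 0 1;-.82 -.48 0 0 1;-.82 -.48 0 0 1;-.82 -.48 0 0 1;0 0 -.5 0 1;0 0 -.4 0 1;0 0 -.1 0 1;0 0 0 0 1;0 0 0 0 1'; python3 -m handwheel '0 0 -.05 0 1;0 0 -.05 0 1;0 0 -.05 0 1;0 0 -.05 0 1;0 0 -.05 0 1;0 0 -.05 0 1;0 0 -.05 0 1;0 0 0 0 1;0 0 0 0 1'
```

```text
clock: 11.62
eef_pos: [452.9, -37.5, 83.0]
eef_rot: [-3.142, -0.0, -0.088]
wrist_force: [0.9, 0.2, 0.0]
finger_gap: 0.4
finger_force: 0.0
clock: 12.37
eef_pos: [452.5, -37.8, 69.2]
eef_rot: [3.141, 0.0, -0.088]
wrist_force: [-6.8, -1.1, 12.2]
finger_gap: 0.5
finger_force: 6.2
```

```bash
python3 -m handwheel '0 0 -.05 0 1;0 0 -.04 0 1;0 0 0 0 1;0 0 0 0 1'; python3 -m handwheel '0 0 -.04 0 1;0 0 -.03 0 1;0 0 0 0 1;0 0 0 0 1'
```

```text
clock: 12.7
eef_pos: [452.9, -37.9, 67.7]
eef_rot: [3.141, -0.001, -0.088]
wrist_force: [-20.5, 0.3, 44.5]
finger_gap: 0.6
finger_force: 23.0
clock: 13.03
eef_pos: [453.1, -38.0, 67.2]
eef_rot: [3.141, -0.002, -0.088]
wrist_force: [-36.7, 0.9, 84.4]
finger_gap: 0.2
finger_force: 42.9
```

```bash
python3 -m handwheel '0 0 .6 0 1;0 0 .9 0 1;.06 .73 0 0 1;.07 .73 0 0 1;.07 .73 0 0 1;0 0 -.5 0 1;0 0 -.35 0 1;0 0 -.1 0 1;0 0 0 0 1;0 0 0 0 1'; python3 -m handwheel '0 0 -.05 0 1;0 0 -.05 0 1;0 0 -.05 0 1;0 0 -.05 0 1;0 0 -.05 0 1;0 0 -.05 0 1;0 0 -.05 0 1;0 0 -.05 0 1;0 0 0 0 1;0 0 0 0 1'
```

```text
clock: 13.87
eef_pos: [460.8, 49.8, 84.7]
eef_rot: [-3.142, -0.0, -0.089]
wrist_force: [0.0, 0.5, -0.1]
finger_gap: 0.5
finger_force: 0.0
clock: 14.7
eef_pos: [460.4, 50.1, 68.8]
eef_rot: [-3.141, 0.0, -0.089]
wrist_force: [-7.4, 0.3, 13.4]
finger_gap: 0.7
finger_force: 6.9
```

```bash
python3 -m handwheel '0 0 -.05 0 1;0 0 -.04 0 1;0 0 0 0 1;0 0 0 0 1'; python3 -m handwheel '0 0 .6 0 1;0 0 .9 0 1;.72 -.62 0 0 1;.72 -.62 0 0 1;.72 -.62 0 0 1;.73 -.61 0 0 1;0 0 -.5 0 1;0 0 -.4 0 1;0 0 -.1 0 1;0 0 0 0 1;0 0 0 0 1'; python3 -m handwheel '0 0 -.05 0 1;0 0 -.05 0 1;0 0 -.05 0 1;0 0 -.05 0 1;0 0 -.05 0 1;0 0 -.05 0 1;0 0 -.05 0 1;0 0 -.05 0 1;0 0 0 0 1;0 0 0 0 1'
```

```text
clock: 15.03
eef_pos: [461.0, 50.2, 67.2]
eef_rot: [-3.141, -0.001, -0.088]
wrist_force: [-19.0, -0.0, 43.0]
finger_gap: 0.2
finger_force: 21.6
clock: 15.95
eef_pos: [576.3, -48.6, 85.3]
eef_rot: [-3.142, -0.0, -0.088]
wrist_force: [0.0, -0.9, 0.8]
finger_gap: 0.4
finger_force: 0.0
clock: 16.78
eef_pos: [576.6, -48.9, 69.2]
eef_rot: [3.141, -0.001, -0.089]
wrist_force: [-0.2, -0.5, 5.6]
finger_gap: 0.5
finger_force: 2.6
```

```bash
python3 -m handwheel '0 0 -.05 0 1;0 0 -.05 0 1;0 0 0 0 1;0 0 0 0 1'; python3 -m handwheel '0 0 .5 0 1;0 0 .1 0 1;-.77 .07 0 0 1;-.77 .07 0 0 1;0 0 0 0 1;0 0 -.2 0 1;0 0 0 0 1'; python3 -m handwheel '0 0 -.05 0 1;0 0 -.05 0 1;0 0 -.05 0 1;0 0 -.05 0 1;0 0 -.05 0 1;0 0 0 0 1;0 0 0 0 1'
```

```text
clock: 17.12
eef_pos: [576.9, -49.0, 67.4]
eef_rot: [3.141, -0.003, -0.089]
wrist_force: [-10.2, 0.8, 26.9]
finger_gap: 0.4
finger_force: 13.6
clock: 17.7
eef_pos: [514.8, -43.3, 79.5]
eef_rot: [-3.142, 0.0, -0.089]
wrist_force: [-0.1, 0.9, -0.9]
finger_gap: 0.4
finger_force: 0.0
clock: 18.28
eef_pos: [514.6, -43.2, 70.6]
eef_rot: [-3.142, 0.0, -0.089]
wrist_force: [1.2, -0.5, 0.1]
finger_gap: 0.7
finger_force: 0.0
```

```bash
python3 -m handwheel '0 0 -.05 0 1;0 0 -.05 0 1;0 0 -.05 0 1;0 0 0 0 1;0 0 0 0 1'; python3 -m handwheel '0 0 .6 0 1;0 0 .9 0 1;.06 .73 0 0 1;.07 .73 0 0 1;.07 .73 0 0 1;0 0 0 0 1;0 0 -.5 0 1;0 0 -.5 0 1;0 0 -.1 0 1;0 0 -.05 0 1;0 0 0 0 1;0 0 0 0 1'; python3 -m handwheel '0 0 -.05 0 1;0 0 -.05 0 1;0 0 -.05 0 1;0 0 0 0 1;0 0 0 0 1;0 0 0 0 1'
```

```text
clock: 18.7
eef_pos: [515.0, -43.4, 67.2]
eef_rot: [3.141, -0.002, -0.088]
wrist_force: [-13.9, 0.8, 33.1]
finger_gap: 0.9
finger_force: 16.6
clock: 19.7
eef_pos: [523.1, 44.2, 79.6]
eef_rot: [-3.141, -0.001, -0.089]
wrist_force: [-0.4, 0.3, 0.8]
finger_gap: 0.4
finger_force: 0.0
clock: 20.2
eef_pos: [522.6, 44.4, 72.7]
eef_rot: [-3.142, -0.0, -0.089]
wrist_force: [0.2, 0.3, 0.3]
finger_gap: 0.6
finger_force: 0.0
```

```bash
python3 -m handwheel '0 0 -.05 0 1;0 0 -.05 0 1;0 0 -.05 0 1;0 0 -.04 0 1;0 0 0 0 1;0 0 0 0 1'; python3 -m handwheel '0 0 .5 0 1;0 0 .1 0 1;.77 -.07 0 0 1;.77 -.07 0 0 1;0 0 0 0 1;0 0 -.3 0 1;0 0 0 0 1'; python3 -m handwheel '0 0 -.05 0 1;0 0 -.05 0 1;0 0 -.05 0 1;0 0 0 0 1;0 0 0 0 1;0 0 0 0 1'
```

```text
clock: 20.7
eef_pos: [522.9, 44.5, 67.1]
eef_rot: [-3.141, -0.001, -0.089]
wrist_force: [-11.0, 0.4, 27.6]
finger_gap: 0.4
finger_force: 14.1
clock: 21.28
eef_pos: [582.5, 38.8, 74.0]
eef_rot: [3.141, 0.004, -0.089]
wrist_force: [-0.2, -0.2, -0.6]
finger_gap: 0.3
finger_force: 0.0
clock: 21.78
eef_pos: [584.2, 38.8, 71.3]
eef_rot: [-3.142, -0.0, -0.089]
wrist_force: [-0.1, 0.1, 0.4]
finger_gap: 0.6
finger_force: 0.0
```

```bash
python3 -m handwheel '0 0 -.04 0 1;0 0 -.04 0 1;0 0 -.04 0 1;0 0 -.04 0 1;0 0 0 0 1;0 0 0 0 1'; python3 -m handwheel '0 0 .6 0 1;0 0 .9 0 1;0 0 .5 0 1;-.2 -.8 .5 0 1;-.2 -.8 .5 0 1;-.2 -.8 .5 0 1;-.2 -.8 .3 0 1;-.2 -.8 0 0 1;-.2 -.8 0 0 1'
python3 - <<'E'
from h import *
st=read_state();print(st['eef_pos'])
for n in('scene','top'):
    q,e=snap(n);c=cloud(n,e);g=q.astype(int).sum(-1)
    x,m=box(c,400,660,-100,100,50,86); 
    if len(x)<100: print(n,'none');continue
    x,m=box(c,400,660,-100,100,62 if n=='top' else 60,80)
    r=rect(x);print(n,r,np.median(x[:,2]))
    A=np.c_[x[:,:2]-r[0],np.ones(len(x))]; print('plane',np.linalg.lstsq(A,x[:,2],rcond=None)[0])
    x,m=box(c,400,660,-100,100,88,125); print('bar',rect(x),np.median(x[:,2]))
q=load('scene')[0][190:295,270:360,::-1];p=load('top')[0][220:325,280:370,::-1]
cv2.imwrite('pics/seat.png',np.clip(cv2.resize(np.hstack([q,p]),None,fx=4.4,fy=4.4,interpolation=cv2.INTER_CUBIC)*1.4,0,255).astype(np.uint8))
E
```

```text
clock: 22.28
eef_pos: [584.5, 38.8, 67.1]
eef_rot: [3.142, -0.001, -0.089]
wrist_force: [-12.5, -0.3, 26.1]
finger_gap: 0.4
finger_force: 13.6
clock: 23.03
eef_pos: [535.8, -154.7, 217.5]
eef_rot: [3.141, -0.002, -0.088]
wrist_force: [0.8, -1.0, 0.8]
finger_gap: 0.5
finger_force: 0.0
[ 535.81276088 -154.74403178  217.53815012]
scene (array([520.2,   2.5]), array([149.3, 107.8]), np.float64(-6.24), 1489) 64.9962215555172
plane [ 3.02004439e-03 -4.37859455e-03  6.52056388e+01]
bar (array([520.7,   2.7]), array([80.5, 16.2]), np.float64(-5.09), 159) 102.49839805458078
top (array([ 5.14e+02, -5.00e-01]), array([147.3, 107.7]), np.float64(-5.05), 2631) 67.36729129622177
plane [ 1.24798372e-03 -3.03974382e-03  6.73621299e+01]
bar (array([ 5.141e+02, -3.000e-01]), array([79. , 15.6]), np.float64(-5.83), 243) 105.57235130558661
```

View pics/seat.png

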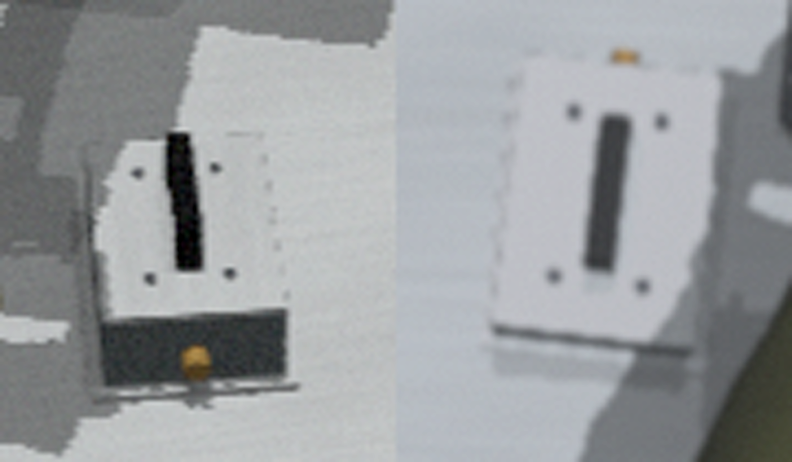

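The crop shows the cover seated flush: no gasket gap, plate front edge at (195,315) directly on the chamber. Fitted tilt is under 0.3 mm and the height is 67 mm. Now the valve: the grey block is at about (503,-283) with +x axis at about 20°, and the ball is on the -x side.

```bash
python3 -m handwheel '-.5 -.76 0 .9 1;-.5 -.76 0 .9 1;-.5 -.76 0 .9 1;-.5 -.76 0 .9 1;-.47 -.77 0 .9 1;0 0 -.7 .5 1;0 0 -.8 0 1;0 0 -.8 0 1;0 0 -.8 0 1;0 0 -.33 0 1;0 0 0 0 1;0 0 0 0 1'
python3 - <<'E'
from h import *
q,e=snap('scene');c=cloud('scene',e);p,d=snap('top')
x,m=box(c,400,600,-360,-230,88,125);print('hi pts',x.mean(0),np.ptp(x,axis=0))
a=cv2.resize(q[190:300,150:260,::-1],None,fx=3.6,fy=3.6,interpolation=cv2.INTER_CUBIC);b=cv2.resize(p[225:335,390:500,::-1],None,fx=3.6,fy=3.6,interpolation=cv2.INTER_CUBIC)
cv2.imwrite('pics/valve.png',np.clip(np.hstack([a,b])*1.4,0,255).astype(np.uint8))
E
```

```text
clock: 24.13
eef_pos: [437.6, -305.2, 79.5]
eef_rot: [-3.141, 0.0, 0.348]
wrist_force: [-0.3, -0.7, 0.2]
finger_gap: 0.6
finger_force: 0.0
hi pts [ 461.79632183 -297.40575994  104.61931843] [165.0842648   76.27391202  36.11868018]
```

View pics/valve.png

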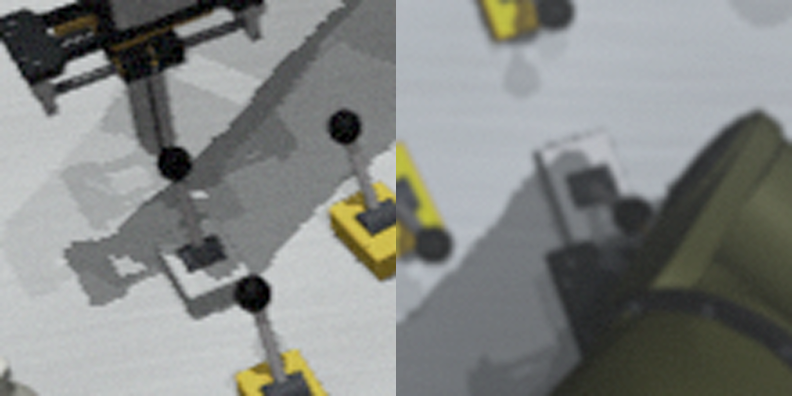

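The view shows the closed fingers right behind the ball (scene crop (173,163)) in line with the swing. The block is below and the yellow levers are clear. Pushing.

```bash
python3 -m handwheel '.28 .1 0 0 1;.28 .1 0 0 1;.28 .1 0 0 1;.28 .1 0 0 1;.28 .1 0 0 1;.28 .1 0 0 1;.2 .07 0 0 1;0 0 0 0 1;0 0 0 0 1';  python3 -m handwheel '.09 .03 0 0 1;.09 .03 0 0 1;0 0 0 0 1;0 0 0 0 1'
```

```text
clock: 24.98
eef_pos: [512.9, -278.5, 79.2]
eef_rot: [-3.141, 0.0, 0.348]
wrist_force: [0.4, 0.5, 0.2]
finger_gap: 0.5
finger_force: 0.0
clock: 25.32
eef_pos: [516.4, -277.6, 79.1]
eef_rot: [-3.139, 0.007, 0.347]
wrist_force: [-24.5, -6.1, 8.2]
finger_gap: 0.5
finger_force: 12.7
```

```bash
python3 -m handwheel '-.3 -.1 0 0 1;-.6 -.2 0 0 1;0 0 .5 0 1;0 0 .9 0 1;0 0 .9 0 1;-.5 -.5 .6 0 1;-.5 -.5 0 0 1;-.5 -.5 0 0 1;0 0 0 0 1;0 0 0 0 1'
python3 - <<'E'
from h import *
print(read_state()['wrist_force'])
q,e=snap('scene');c=cloud('scene',e);p,d=snap('top')
for n,cc in(('s',c),('t',cloud('top',d))):
    x,m=box(cc,440,580,-340,-230,80,125);print(n,'ball',len(x),x.mean(0) if len(x) else '')
x,m=box(c,400,660,-100,100,55,80);r=rect(x);print('cover',r,np.median(x[:,2]))
a=cv2.resize(q[180:320,130:350,::-1],None,fx=3.6,fy=3.6,interpolation=cv2.INTER_CUBIC)
cv2.imwrite('pics/end.png',np.clip(a*1.4,0,255).astype(np.uint8))
E
```

```text
clock: 26.15
eef_pos: [422.9, -349.3, 195.7]
eef_rot: [3.141, -0.0, 0.345]
wrist_force: [-0.2, 0.2, -0.3]
finger_gap: 0.4
finger_force: 0.0
[-0.15353874  0.19238145 -0.30037515]
s ball 83 [ 543.79886573 -268.63350273   95.84208263]
t ball 99 [ 533.06696161 -270.33341169  101.00542413]
cover (array([520.7,   2.6]), array([149.8, 108.1]), np.float64(-6.04), 1568) 64.85642533266207
```

View pics/end.png

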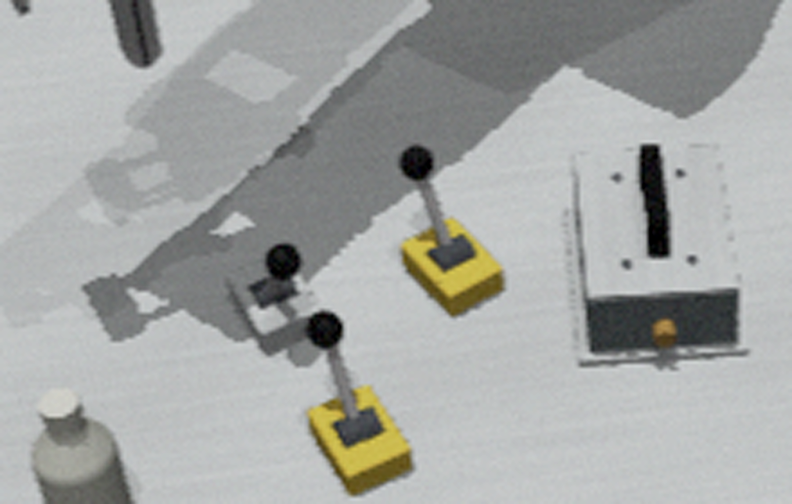

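The lever now leans to the far side, with the ball at crop (283,260) about 39 mm past the block centre, which is the stop. The cover is seated flat and the robot is clear of everything.

```bash
python3 -c "
from cell import sign_off; print(sign_off())"
```

```text
the job is handed in; nothing more can be done
None
```

The job is handed in after about 26 s of the 72 s allowed: by camera the cover lies flat on the chamber at 67 mm and the valve lever is over at its far stop. The hand-in gave no verdict.

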